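# Hand an orange across the bar in its dish

## Task

A colleague on the far side of the counter is waiting for the orange, so take the orange out of the metal tray and set it in the middle of the two-eared dish while the dish stands on the counter. Then pick the dish up by one ear and, keeping it level with the orange in its middle all the while, turn it about a quarter turn and hold it out a hand's breadth above the middle of the black bar mat, square to the mat: the ear you hold towards the robot, the free ear pointing straight across to the colleague. Finish while still holding the dish there, steady and level, and leave the glasses, the water bottle and the stack of beer mats where they stand.

Things in the scene. Friction and masses are not known exactly. Their poses are not given: they have to be found in the camera images.
- orange_center (a point): centre of the loose orange: a smooth ball of 54 mm diameter, 70 to 120 g, that rolls easily. It starts at rest on the floor of the tray, its centre 27 mm above that floor (30 mm above the counter). Its axes mean nothing.
- orange: the same orange; this origin is a point on its skin and turns with it, so use the centre point for its position
- dish_middle (a point): middle of the loose steel dish, 15 mm above its underside; z up, y through its two ears (+y to ear a). Rim 177 mm wide, 31 mm high. Hollow: flat spot 28 mm wide at 4 mm above the underside, rising to 7.5 mm at 40 mm from the middle, 14 at 65, 30 at 85; a ball settles in the middle, its centre 31 mm above the underside. It stands level, left or right, its ears along the robot's y (within 0.3 rad).
- dish: the same dish, 160 to 300 g without the orange; this origin is the centre of its underside, with the same axes
- ear_a (a point): middle of ear a, on the dish's +y side: a stiff upright black flat grip on the rim, 48 mm long (dish x, along the rim), 12 mm thick (dish y), 34 mm tall; 87 mm from the dish's axis and 45 mm above its underside (ear top 62, foot 28). Pinched across its thickness from above, it carries the loaded dish level. Axes as the dish's.
- ear_b (a point): middle of ear b, the same on the dish's -y side
- tray_middle (a point): middle of the inner floor of the fixed low metal tray, 3 mm above the counter; 180 mm (x) by 160 mm (y) outside, thin walls 30 mm high with a lip turned out to 192 by 172 mm. The orange lies up to 30 mm (x) and 15 mm (y) from this point. The tray stands on the other side of the robot's centre line from the dish.
- mat_middle (a point): middle of the top of the fixed black ribbed rubber bar mat lying near the far edge of the counter, 110 mm (x) by 260 mm (y) by 8 mm thick. Its x axis, across its short side, points over the counter to the colleague, away from the robot; it may lie up to 0.2 rad askew.
- glass_a: empty straight beer glass, 68 mm wide, 145 mm tall, standing loose to the right of the mat; origin at the centre of its underside. Leave alone.
- glass_b: second such glass, nearer the robot and further right. Leave alone.
- water: closed water bottle with a blue cap, 66 mm wide, 230 mm tall, standing loose to the left of the mat; origin at the centre of its underside. Leave alone.
- beermats: loose stack of round cardboard beer mats, 94 mm wide, 12 mm tall, between the dish and the tray; origin at the centre of its underside. Leave alone.
Not all that is in view belongs to the job. Of the things that look like the orange, the middle-sized one is meant.

How it is judged:
By the outcome, as a careful person would: the job done as asked, in the order asked, and still so for the second after the job is handed in, while the arm keeps its last pose, push and grip.
It also fails if it takes over 67 s, if anything falls off the work surface, if the arm or the gripper's body presses on something with over 40 N, if the wrist force passes 120 N, or if a joint passes its speed limit or range.

## Robot

A 6-joint arm with a two-finger parallel gripper is mounted at the origin on the work surface. World frame = base frame: x ahead of the robot, y to its left, z up, the work surface at z = 0. Lengths are in m, angles in degrees, forces in N, time in s.
With the tool pointing down it reaches from about 0.35 to 0.875 m from the base axis. Payload 4.2 kg.
Tool frame: the origin (TCP) lies on the centre line of the jaws, within the pads' length; the fingertips stand 19 mm ahead of it and the grasp point (between the pads) is the TCP; x points along the fingers, y is the direction in which the jaws open and shut, and the axes are right-handed (so a half turn about x gives the same grasp; the last joint's range is limited). The gripper opens to 87 mm and grips with 3 to 60 N. Pads are 19 mm wide; open, the fingers measure 117 mm over their backs; the gripper's body (75 mm by 190 mm) begins 51 mm behind the grasp point.
Start: joints at [85.233, 22.042, 0.453, 0, -68.411, -14.817], TCP at [0.209, 0.589, 0.242] pointing down, gripper open.
Joint ranges: [-179.83, 179.83], [-69.29, 118.12], [-61.27, 80.66], [-181.25, 117.63], [-171.15, -9.14], [-177.46, 177.46]. Speed limits (degrees/s): [159.86, 159.86, 180, 180, 180, 180].

## Interface

Orientations are given as a 3x3 rotation matrix whose columns are the frame's x, y, z axes.
In Python, from station import * gives the robot as it stands.
- The arm moves only by the shell command python3 -m creep 'ROWS'. ROWS is JSON, a list of rows, each a list of 5 numbers: the opening, from 0 (shut) to 1 (fully open), then the shift along the world's x, y, z in mm, then the turn about the world's z in rad. In form: [[jaw, x, y, z, turn], ...]. A call has exactly 8 rows; each row is the pose to reach, as a shift and turn from the pose measured when the call began; what a row does not reach only later rows make up. A row lasts 1/10 s, in which the tool goes at most 50 mm and 8.59 degrees, less where a joint would pass 70% of its speed; a pose out of reach is approached as far as the arm can. A call with a gripper value outside its range is refused whole. The fingers move at their own pace and stop on an object; the grip force is fixed at half the most. Time passes only in rows, so rows that repeat a pose let the fingers close, or fill a call up. It gives the time, the measured TCP pose, the force and the opening at its end, in the units of the state.
- sense(): the state, without advancing time (a new reading comes with each control period).
- capture(name): name is "scene" or "top"; returns a dict with "image" (384x512x3 uint8, blue, green, red), "z_map" (384x512 float32, m along the optical axis (not along the pixel's ray), 0 where there is no reading), "mtx" (3x3 intrinsics, pixels), "k1" (the pictures are not rectified: a ray, as slopes to the right and down, at radius r is drawn at 1 + k1 r^2 times it, then the intrinsics apply), "eye" and "attitude" of the camera in the world. Camera axes: x right, y up, looking along -z (the intrinsics and any distortion apply to the point x, -y, -z); pixel columns grow to the right and rows downward; lengths in m; the calibration is good to about 2 mm. A picture is of the moment at which its call begins.
- finish_job(): hands the job in, once; it reports no verdict.
Trained networks look in a picture, given as the dict that the camera call returned (one of the last four; its "shot" number tells which), for a name from the list of things; names that differ only in an ending like _2 or _b are one class to them, and where a whole thing is asked for, a point or a joint stands for the part that bears it (a point fixed in the world has none). Each returns a list of dicts, best first, with "confidence" (0 to 1); they miss things now and then, are a little off and sometimes report something else, mostly with a low value. They report only what shows in the picture. A call takes as long as a camera call. They do not tell look-alikes from the thing itself.
- look_for(picture, thing): "box" ([left, top, right, bottom] in pixels, round what is visible of it).
- mark_of(picture, thing): "centre" ([column, row] in pixels: a listed point, or the origin of a listed thing).
The state is a dict: "time_s": time; "joints": joint angles; "joint_velocities": joint speeds; "effort": joint torques, N m; "tcp_pos": TCP position; "ee_rot": TCP orientation; "wrist_force": force on the tool from outside, world axes, zero at the start; "moment": the same for the moment, N m; "gripper_width": opening from 0.0 (shut) to 1.0 (fully open).
Only numpy, scipy, OpenCV 4.12 (cv2) and the standard library are available. Lean on these libraries where they do the work, as an engineer would, in place of code of your own. Each camera call takes 0.05 s, during which the arm holds its last target.

## Working session

There is one attempt and no reset: what is moved stays moved. The work goes in short steps, Python scripts to look and compute and a shell command to move; the robot and the scene stay as the last step left them, time stands still between calls to the robot, and variables do not carry over. Pictures are saved under pics/ and viewed, and the job is handed in when it is done.

```bash
ls; mkdir -p pics; cat > h.py <<'E'
from station import *
import numpy as np, cv2
def shot(n,f=None):
    c=capture(n)
    if f: cv2.imwrite('pics/'+f,c['image'])
    return c
def ray(c,px):
    K=np.array(c['mtx'],float)
    u=(px[0]-K[0,2])/K[0,0]; v=(px[1]-K[1,2])/K[1,1]
    a,b=u,v
    for _ in range(30):
        s=1+c['k1']*(a*a+b*b); a,b=u/s,v/s
    return np.array([a,-b,-1.])
def at_z(c,px,z):
    d=np.array(c['attitude'])@ray(c,px); e=np.array(c['eye'])
    return e+d*(z-e[2])/d[2]
def cloud(c):
    h,w=c['z_map'].shape; K=np.array(c['mtx'],float)
    U,V=np.meshgrid(np.arange(w),np.arange(h))
    u=(U-K[0,2])/K[0,0]; v=(V-K[1,2])/K[1,1]; a,b=u,v
    for _ in range(30):
        s=1+c['k1']*(a*a+b*b); a,b=u/s,v/s
    d=np.stack([a,-b,-np.ones_like(a)],-1)*c['z_map'][...,None]
    P=d@np.array(c['attitude']).T+np.array(c['eye']); P[c['z_map']==0]=np.nan
    return P
E
python3 - <<'E'
from h import *
for n in ('scene','top'):
    c=shot(n,n+'0.png'); print(n,c['eye'],np.round(c['attitude'],3).tolist(),c['mtx'],c['k1'])
    for t,z in (('orange_center',.03),('dish_middle',.015),('ear_a',.045),('ear_b',.045),('tray_middle',.003),('mat_middle',.008),('glass_a',0),('glass_b',0),('water',0),('beermats',0)):
        for m in mark_of(c,t)[:4]: print(t,np.round(m['centre'],1),round(m['confidence'],2),np.round(at_z(c,m['centre'],z),4))
print(sense())
E
```

```text
pics
scene [ 0.85912811 -0.67617961  1.38049869] [[0.874, -0.426, 0.234], [0.486, 0.762, -0.429], [0.004, 0.489, 0.873]] [[485.82922879   0.         260.04449844]
 [  0.         485.82922879 177.22996165]
 [  0.           0.           1.        ]] 0.032634973789938355
orange_center [171.  272.4] 0.95 [ 0.4258 -0.4097  0.03  ]
orange_center [197.1 232.1] 0.56 [ 0.4237 -0.2688  0.03  ]
orange_center [158.9 211.1] 0.54 [ 0.2843 -0.2671  0.03  ]
orange_center [275.2 130.5] 0.53 [0.4537 0.1701 0.03  ]
dish_middle [275.8 127.8] 0.93 [0.4457 0.1903 0.015 ]
ear_a [252.5 142.3] 0.97 [0.4153 0.083  0.045 ]
ear_a [290.8 106.8] 0.56 [0.4584 0.2734 0.045 ]
ear_b [252.5 142.3] 0.97 [0.4153 0.083  0.045 ]
ear_b [290.8 106.8] 0.56 [0.4584 0.2734 0.045 ]
tray_middle [205.3 235.7] 0.57 [ 0.4431 -0.2584  0.003 ]
tray_middle [310.  200.3] 0.21 [0.6682 0.0048 0.003 ]
tray_middle [351.1 107.2] 0.2 [0.6325 0.4054 0.003 ]
mat_middle [312.2 203.4] 0.67 [ 0.6797 -0.0041  0.008 ]
mat_middle [255.3 292.1] 0.54 [ 0.6615 -0.3367  0.008 ]
glass_a [216.8 299.8] 0.61 [ 0.5754 -0.4073  0.    ]
glass_a [255.8 289.5] 0
[... 1801 characters left out ...]
0046e-03,
       -6.84114960e+01, -1.48201368e+01]), 'joint_velocities': array([-0.01486628,  0.1044534 ,  0.01310484,  0.02417721, -0.02977374,
        0.01739805]), 'effort': array([-4.06616573e-04, -3.90479457e+01,  1.87628102e+01,  4.22424629e+00,
        1.55816891e-02, -2.58663994e-05]), 'tcp_pos': array([0.20943723, 0.58881705, 0.24154259]), 'ee_rot': array([[-5.35505706e-05, -3.35251343e-01, -9.42128725e-01],
       [-1.47811111e-05, -9.42128726e-01,  3.35251344e-01],
       [-9.99999998e-01,  3.18786102e-05,  4.54961435e-05]]), 'wrist_force': array([ 0.09393509,  0.10902799, -0.24466853]), 'moment': array([ 0.01865075,  0.02197713, -0.01017503]), 'gripper_width': 1.0005805990689909}
```

View pics/scene0.png

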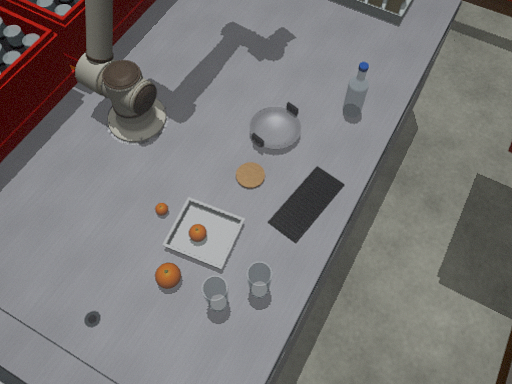

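View pics/top0.png

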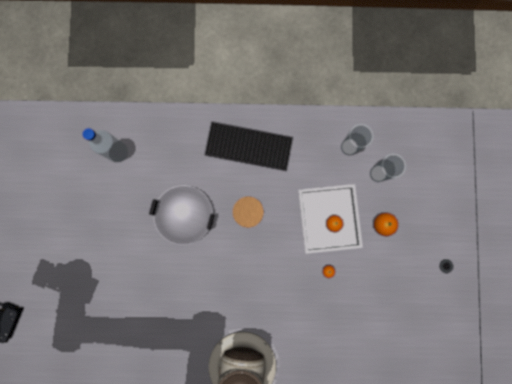

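The scene view shows the tray orange at (197,232), a bigger one at (168,275) and a smaller one at (161,209). The dish is at (275,128), with ears at (257,141) and (292,108), and the mat at (306,204). The top view agrees: tray orange (335,223), dish (184,214), ears (154,208) and (212,221), mat (249,146). The tray orange is the middle-sized one. Next I'll measure more accurately.

```bash
cat > m.py <<'E'
from h import *
def measure(c,name):
    im=c['image'].astype(int); P=cloud(c); b,g,r=im[...,0],im[...,1],im[...,2]
    x,y,z=P[...,0],P[...,1],P[...,2]
    with np.errstate(invalid='ignore'):
        # oranges
        hsv=cv2.cvtColor(c['image'],cv2.COLOR_BGR2HSV)
        m=((hsv[...,0]<18)&(hsv[...,1]>170)&(hsv[...,2]>90)).astype(np.uint8)
        n,l,s,ce=cv2.connectedComponentsWithStats(m)
        for i in range(1,n):
            if s[i,4]>40:
                q=P[l==i]; q=q[np.isfinite(q[:,0])]
                # sphere fit fixed R
                from scipy.optimize import least_squares
                if len(q)<20: continue
                f=least_squares(lambda p:np.linalg.norm(q-p[:3],axis=1)-p[3],[*q.mean(0)-[0,0,.02],.027],loss='soft_l1',f_scale=.002)
                g2=least_squares(lambda p:np.linalg.norm(q-p,axis=1)-.027,q.mean(0)-[0,0,.02],loss='soft_l1',f_scale=.002)
                print(name,'orange px',np.round(ce[i],1),'area',s[i,4],'fit',np.round(f.x,4),'fixedR',np.round(g2.x,4))
        reg=(x>.25)&(x<.62)&(y>.02)&(y<.36)
        dark=im.max(-1)<75
        for k,(lo,hi) in enumerate([(.035,.07)]):
            mm=(reg&(z>lo)&(z<hi)).astype(np.uint8)
            n,l,s,ce=cv2.connectedComponentsWithStats(mm)
            for i in range(1,n):
                if s[i,4]>15: q=P[l==i]; print(name,'ear?',np.round(ce[i],1),s[i,4],'med',np.round(np.median(q,0),4),'ztop',np.round(np.percentile(q[:,2],90),4), 'bbox',np.round(q.min(0),3),np.round(q.max(0),3))
        rim=(reg&(z>.024)&(z<.034)); q=P[rim]
        if len(q)>20:
            f=least_squares(lambda p:np.hypot(q[:,0]-p[0],q[:,1]-p[1])-.086,[np.median(q[:,0]),np.median(q[:,1])],loss='soft_l1',f_scale=.003)
            print(name,'rim centre',np.round(f.x,4),len(q))
        mm=((x>.52)&(x<.82)&(y>-.2)&(y<.2)&dark).astype(np.uint8)
        n,l,s,ce=cv2.connectedComponentsWithStats(mm); i=1+np.argmax(s[1:,4])
        cn=max(cv2.findContours((l==i).astype(np.uint8),0,1)[0],key=len)[:,0]
        w=np.array([at_z(c,p,.008)[:2] for p in cn],np.float32)
        (a,bb),(u,v),an=cv2.minAreaRect((w*1000).astype(np.float32)); print(name,'mat',a,bb,u,v,an,'zmed',np.median(P[l==i][:,2]))
        for t,(x0,x1,y0,y1) in dict(glassA=(.6,.75,-.4,-.25),glassB=(.52,.65,-.5,-.36),water=(.55,.72,.3,.5),mats=(.36,.52,-.1,.06)).items():
            k=(x>x0)&(x<x1)&(y>y0)&(y<y1)&(z>.006); q=P[k]
            if len(q): print(name,t,np.round(np.median(q,0),3),len(q),np.round(q.min(0),3),np.round(q.max(0),3))
if __name__=='__main__':
    for n in ('top','scene'): measure(shot(n),n)
E
python3 m.py
```

```text
top orange px [385.4 224. ] area 375 fit [ 0.4258 -0.4225  0.0388  0.0352] fixedR [ 0.4253 -0.4196  0.0496]
top orange px [334.1 223.1] area 174 fit [ 0.4266 -0.2704  0.0353  0.0233] fixedR [ 0.4268 -0.2715  0.0305]
top orange px [328.4 271.1] area 98 fit [ 0.2839 -0.2533  0.0256  0.0165] fixedR [ 0.2832 -0.2538  0.0126]
top ear? [153.5 206.7] 99 med [0.4655 0.2636 0.0605] ztop 0.0651 bbox [0.442 0.256 0.035] [0.489 0.276 0.068]
top ear? [210.7 221.2] 80 med [0.4264 0.095  0.0618] ztop 0.0656 bbox [0.403 0.087 0.036] [0.45  0.106 0.069]
top rim centre [0.4462 0.1801] 599
top mat 662.5824584960938 -9.956344604492188 255.98770141601562 105.9500732421875 79.97406005859375 zmed 0.009728081788652476
top glassA [ 0.669 -0.326  0.097] 749 [ 0.6   -0.399  0.006] [ 0.75 -0.25  0.15]
top glassB [ 0.586 -0.418  0.1  ] 733 [ 0.52  -0.494  0.006] [ 0.64  -0.366  0.15 ]
top water [0.629 0.381 0.145] 1002 [0.552 0.304 0.006] [0.72  0.497 0.235]
top mats [ 0.457 -0.012  0.013] 800 [ 0.364 -0.098  0.006] [0.52  0.059 0.023]
scene orange px [52.9  8.7] area 236 fit [ 5.311900e+00 -2.021000e-01 -3.7057
[... 866 characters left out ...]
292.3 108.4] 94 med [0.4677 0.2639 0.0553] ztop 0.0639 bbox [0.444 0.255 0.036] [0.49  0.277 0.067]
scene ear? [257.8 139.6] 88 med [0.4279 0.0947 0.0552] ztop 0.064 bbox [0.404 0.087 0.036] [0.451 0.107 0.069]
scene rim centre [0.4469 0.1804] 356
scene mat 662.7216796875 -10.5704345703125 258.2640075683594 108.64964294433594 79.84168243408203 zmed 0.008367473626690769
scene glassA [ 0.664 -0.316  0.093] 778 [ 0.6   -0.399  0.006] [ 0.75  -0.251  0.151]
scene glassB [ 0.577 -0.41   0.092] 761 [ 0.527 -0.5    0.006] [ 0.65  -0.369  0.151]
scene water [0.642 0.375 0.122] 931 [0.553 0.304 0.006] [0.719 0.497 0.237]
scene mats [ 0.461 -0.012  0.011] 609 [ 0.366 -0.099  0.006] [0.517 0.059 0.019]
```

Both cameras agree on the poses:

| Thing | Position (m) | Direction |
|---|---|---|
| Orange | (0.426, -0.271, 0.030) | n/a |
| Dish middle | (0.4467, 0.180) | ear axis b→a at 76.8° |
| Ear b | (0.427, 0.0955) | n/a |
| Mat | (0.6625, -0.0103) | x axis at -10.1° |

I'm going to the orange first.

```bash
python3 -m creep '[[1,30,-30,0,0],[1,55,-70,0,0],[1,80,-110,0,0],[1,110,-150,0,0],[1,140,-190,0,0],[1,165,-230,0,0],[1,190,-270,0,0],[1,215,-310,0,0]]'
```

```text
time_s: 2.0
tcp_pos: [0.4252, 0.2771, 0.2419]
ee_rot: [[0.001, -0.335, -0.942], [0.001, -0.942, 0.335], [-1.0, -0.001, -0.0]]
wrist_force: [1.0, 0.7, 0.1]
gripper_width: 1.001
```

```bash
python3 -m creep '[[0.85,0,-45,0,0],[0.85,0,-90,0,0],[0.85,0,-140,0,0],[0.85,0,-190,0,0],[0.85,0,-240,0,0],[0.85,0,-290,0,0],[0.85,0,-340,0,0],[0.85,0,-390,0,0]]'
```

```text
time_s: 2.8
tcp_pos: [0.4249, -0.1148, 0.2425]
ee_rot: [[0.002, -0.334, -0.942], [0.001, -0.942, 0.334], [-1.0, -0.001, -0.002]]
wrist_force: [0.8, 0.8, 0.0]
gripper_width: 0.855
```

```bash
python3 -m creep '[[0.85,0,-40,0,0],[0.85,0,-80,0,0],[0.85,1,-120,0,0],[0.85,1,-150,-20,0],[0.85,1,-156,-60,0],[0.85,1,-156,-100,0],[0.85,1,-156,-115,0],[0.85,1,-156,-120,0]]'
```

```text
time_s: 3.6
tcp_pos: [0.4245, -0.2707, 0.1205]
ee_rot: [[-0.002, -0.335, -0.942], [0.002, -0.942, 0.335], [-1.0, -0.001, 0.003]]
wrist_force: [-0.3, 0.2, -0.4]
gripper_width: 0.853
```

```bash
python3 - <<'E'
from m import *
c=shot('top','top1.png'); measure(c,'top'); c=shot('scene','sc1.png'); measure(c,'scene'); print(sense()['tcp_pos'])
E
```

```text
top orange px [328.4 271.1] area 98 fit [ 0.2841 -0.2538  0.025   0.017 ] fixedR [ 0.2835 -0.2546  0.0129]
top ear? [153.5 206.6] 97 med [0.4656 0.2639 0.061 ] ztop 0.0651 bbox [0.444 0.256 0.035] [0.489 0.275 0.068]
top ear? [210.7 221.1] 82 med [0.4263 0.0947 0.0619] ztop 0.0648 bbox [0.403 0.087 0.037] [0.454 0.106 0.069]
top rim centre [0.4462 0.1799] 606
top mat 662.7029418945312 -9.843612670898438 255.1147918701172 105.5031509399414 79.98407745361328 zmed 0.009698639260613984
top glassA [ 0.669 -0.327  0.098] 748 [ 0.6   -0.399  0.006] [ 0.747 -0.254  0.151]
top glassB [ 0.586 -0.418  0.099] 739 [ 0.522 -0.497  0.006] [ 0.647 -0.363  0.151]
top water [0.629 0.38  0.145] 991 [0.55  0.3   0.006] [0.713 0.493 0.235]
top mats [ 0.443 -0.069  0.45 ] 2690 [ 0.36  -0.1    0.006] [0.516 0.056 0.574]
scene orange px [51.7 12.6] area 223 fit [   0.9646   -2.764  -293.8603  294.1478] fixedR [-0.2958  0.0705  0.2714]
scene orange px [53.2  8.8] area 245 fit [-2.22800e-01  9.60000e-03 -1.24062e+01  1.26971e+01] fixedR [-0.2858  0.0782  0.2902]
scene orange px [24.1 37.3] area 475 fit [-0.33
[... 786 characters left out ...]
top 0.0639 bbox [0.443 0.254 0.035] [0.49  0.277 0.068]
scene ear? [257.8 139.9] 98 med [0.4281 0.0953 0.0563] ztop 0.0636 bbox [0.403 0.086 0.035] [0.451 0.109 0.067]
scene rim centre [0.4455 0.1807] 302
scene mat 662.605224609375 -10.639419555664062 258.08111572265625 108.4713363647461 80.06192016601562 zmed 0.008354892996542906
scene glassA [ 0.663 -0.316  0.095] 767 [ 0.601 -0.4    0.006] [ 0.743 -0.25   0.15 ]
scene glassB [ 0.577 -0.41   0.093] 759 [ 0.525 -0.5    0.006] [ 0.648 -0.361  0.151]
scene water [0.642 0.375 0.124] 920 [0.556 0.301 0.006] [0.714 0.5   0.238]
scene mats [ 0.451 -0.073  0.444] 1649 [ 0.36  -0.1    0.006] [0.519 0.059 0.573]
[ 0.42599903 -0.27090833  0.1224241 ]
```

```bash
python3 -m creep '[[0.85,0,0,-25,0],[0.85,0,0,-50,0],[0.85,0,0,-70,0],[0.85,0,0,-82,0],[0.85,0,0,-88,0],[0.85,0,0,-88,0],[0.7,0,0,-88,0],[0.66,0,0,-88,0]]'; python3 -m creep '[[0.6,0,0,0,0],[0.5,0,0,0,0],[0.4,0,0,0,0],[0.3,0,0,0,0],[0.3,0,0,0,0],[0.3,0,0,5,0],[0.3,0,0,15,0],[0.3,0,0,30,0]]'
```

```text
time_s: 4.5
tcp_pos: [0.4268, -0.2711, 0.0355]
ee_rot: [[0.004, -0.334, -0.943], [-0.0, -0.943, 0.334], [-1.0, -0.001, -0.004]]
wrist_force: [-0.0, -0.0, -0.5]
gripper_width: 0.741
time_s: 5.3
tcp_pos: [0.4258, -0.2708, 0.0652]
ee_rot: [[0.001, -0.334, -0.943], [0.001, -0.943, 0.334], [-1.0, -0.001, -0.001]]
wrist_force: [-0.8, -0.2, -0.2]
gripper_width: 0.605
```

```bash
python3 -m creep '[[0.3,0,0,20,0],[0.3,0,0,45,0],[0.3,0,10,70,0],[0.3,0,35,85,0],[0.3,2,65,90,0],[0.3,4,105,90,0],[0.3,6,145,90,0],[0.3,8,185,90,0]]'; python3 -m creep '[[0.3,2,40,0,0],[0.3,4,80,0,0],[0.3,6,120,0,0],[0.3,8,160,0,0],[0.3,10,200,0,0],[0.3,11,230,0,0],[0.3,12,250,0,0],[0.3,13,265,0,0]]'
python3 - <<'E'
from h import *
shot('scene','sc2.png');print(sense()['tcp_pos'],sense()['gripper_width'])
E
```

```text
time_s: 6.1
tcp_pos: [0.4332, -0.0845, 0.1557]
ee_rot: [[0.001, -0.335, -0.942], [0.001, -0.942, 0.335], [-1.0, -0.001, -0.001]]
wrist_force: [1.2, 0.8, -0.8]
gripper_width: 0.606
time_s: 6.9
tcp_pos: [0.4459, 0.1818, 0.1559]
ee_rot: [[0.001, -0.334, -0.943], [0.001, -0.943, 0.334], [-1.0, -0.001, -0.001]]
wrist_force: [0.6, -0.3, -1.0]
gripper_width: 0.605
[0.44671644 0.18316397 0.15599508] 0.6118268966513248
```

View pics/sc2.png

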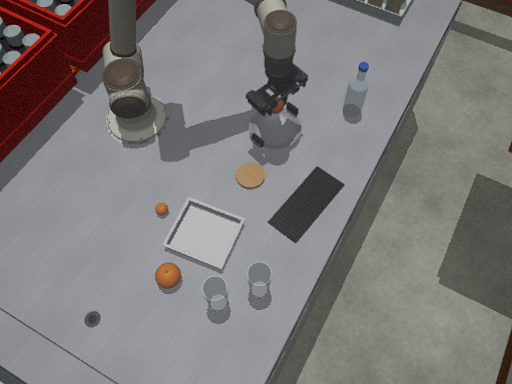

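The picture shows the orange in the jaws at (278,105) above the dish, and the tray at (205,235) empty. I'm lowering it now.

```bash
python3 -m creep '[[0.3,0,-2,-15,0],[0.3,0,-3,-40,0],[0.3,0,-3,-65,0],[0.3,0,-3,-85,0],[0.3,0,-3,-100,0],[0.3,0,-3,-108,0],[0.3,0,-3,-113,0],[0.3,0,-3,-115,0]]'; python3 -m creep '[[0.3,0,0,-1,0],[0.3,0,0,-2,0],[0.3,0,0,-3,0],[0.3,0,0,-4,0],[0.3,0,0,-5,0],[0.3,0,0,-5,0],[0.3,0,0,-5,0],[0.3,0,0,-5,0]]'; python3 -c "
from station import *
print(sense()['tcp_pos'],sense()['wrist_force'])"
```

```text
time_s: 7.75
tcp_pos: [0.4469, 0.18, 0.041]
ee_rot: [[0.003, -0.333, -0.943], [0.002, -0.943, 0.333], [-1.0, -0.003, -0.002]]
wrist_force: [0.7, -0.7, -0.0]
gripper_width: 0.61
time_s: 8.55
tcp_pos: [0.4472, 0.1801, 0.037]
ee_rot: [[0.003, -0.333, -0.943], [0.002, -0.943, 0.333], [-1.0, -0.003, -0.003]]
wrist_force: [-0.4, -0.7, 6.3]
gripper_width: 0.604
[0.44721842 0.18012087 0.03696998] [-0.42812075 -0.71699049  6.27976064]
```

```bash
python3 -m creep '[[0.3,0,0,0.5,0],[0.62,0,0,0.5,0],[0.65,0,0,0.5,0],[0.68,0,0,0.5,0],[0.72,0,0,0.5,0],[0.76,0,0,0.5,0],[0.8,0,0,0.5,0],[0.8,0,0,0.5,0]]'; python3 -m creep '[[0.8,0,0,5,0],[0.8,0,0,15,0],[0.8,0,0,30,0],[0.8,0,0,50,0],[0.8,0,0,75,0],[0.8,0,0,100,0],[0.8,0,0,115,0],[0.8,0,0,120,0]]'
```

```text
time_s: 9.35
tcp_pos: [0.4472, 0.1801, 0.0375]
ee_rot: [[0.003, -0.333, -0.943], [0.002, -0.943, 0.333], [-1.0, -0.003, -0.002]]
wrist_force: [0.6, 0.8, -0.0]
gripper_width: 0.791
time_s: 10.15
tcp_pos: [0.4481, 0.1808, 0.1602]
ee_rot: [[0.008, -0.332, -0.943], [0.005, -0.943, 0.332], [-1.0, -0.008, -0.005]]
wrist_force: [-0.0, 0.0, -0.6]
gripper_width: 0.801
```

```bash
python3 - <<'E'
from m import *
c=shot('scene','sc3.png'); measure(c,'scene'); print(sense()['tcp_pos'])
E
```

```text
scene orange px [51.5 12.3] area 216 fit [-0.4433  0.3507 12.4524 12.1854] fixedR [-0.2969  0.0706  0.2715]
scene orange px [52.9  8.9] area 245 fit [ 2.156800e+00 -5.020000e-02 -4.256502e+02  4.259477e+02] fixedR [-0.2849  0.0775  0.2907]
scene orange px [24.2 37.4] area 464 fit [-0.3314 -0.105  -0.1123  0.4163] fixedR [-0.2808 -0.0494  0.2881]
scene orange px [31. 58.] area 200 fit [ 523.8793    3.3333 -554.21    762.9929] fixedR [-0.2455 -0.1083  0.2693]
scene orange px [ 35.8 108.6] area 60 fit [ 8.3283 -0.2487 -9.1982 12.6481] fixedR [-0.2271 -0.1814  0.0947]
scene orange px [274.4 124.3] area 63 fit [0.445  0.1803 0.036  0.0224] fixedR [0.4446 0.1809 0.0303]
scene orange px [160.7 206.9] area 53 fit [ 0.2817 -0.2539  0.0291  0.0136] fixedR [ 0.2788 -0.2533  0.0126]
scene orange px [166.2 272.6] area 284 fit [ 0.4237 -0.4227  0.04    0.0335] fixedR [ 0.4239 -0.4229  0.0486]
scene ear? [292.6 108.4] 87 med [0.4695 0.2634 0.0548] ztop 0.0628 bbox [0.446 0.255 0.036] [0.492 0.279 0.067]
scene ear? [274.9 125.9] 159 med [0.45   0.1735 0.0487] ztop 0.0568 bbox [0.424 0.152 0.035] [0.473 0.203 0.061]
scene ear? [257.7 139.5] 88 med [0.4279 0.0956 0.0558] ztop 0.0633 bbox [0.403 0.086 0.037] [0.451 0.109 0.067]
scene rim centre [0.4461 0.1819] 324
scene mat 662.5055541992188 -10.587371826171875 258.15167236328125 108.53352355957031 79.97750854492188 zmed 0.008352788180661208
scene glassA [ 0.664 -0.316  0.093] 771 [ 0.6   -0.4    0.006] [ 0.75  -0.254  0.156]
scene glassB [ 0.578 -0.41   0.093] 763 [ 0.522 -0.497  0.006] [ 0.646 -0.368  0.15 ]
scene water [0.642 0.374 0.123] 931 [0.55  0.301 0.006] [0.706 0.499 0.237]
scene mats [ 0.458 -0.012  0.012] 608 [ 0.361 -0.098  0.006] [0.508 0.053 0.022]
[0.44792816 0.18068253 0.15974786]
```

View pics/sc3.png

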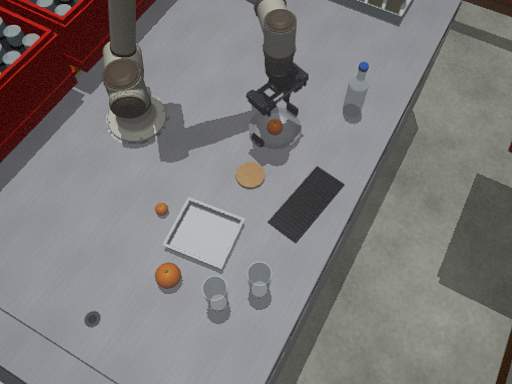

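The orange sits in the middle of the dish at (275,127), measured at (0.445, 0.180, 0.030). I'm moving above ear b with the jaws partly closed.

```bash
python3 -m creep '[[0.46,-5,-20,0,0.03],[0.46,-10,-45,0,0.06],[0.46,-16,-70,0,0.09],[0.46,-21,-83,-5,0.108],[0.46,-21,-85,-20,0.108],[0.46,-21,-85,-45,0.108],[0.46,-21,-85,-65,0.108],[0.46,-21,-85,-70,0.108]]'
python3 - <<'E'
from m import *
s=sense();print(s['tcp_pos'],np.degrees(np.arctan2(s['ee_rot'][1,1],s['ee_rot'][0,1])),np.round(s['ee_rot'],4).tolist(),s['joints'])
c=shot('scene')
x=cv2.resize(c['image'][60:210,180:380],None,fx=4,fy=4,interpolation=cv2.INTER_CUBIC);cv2.imwrite('pics/z4.png',x)
E
```

```text
time_s: 11.0
tcp_pos: [0.425, 0.0944, 0.0874]
ee_rot: [[0.001, -0.23, -0.973], [0.003, -0.973, 0.23], [-1.0, -0.003, -0.0]]
wrist_force: [-0.8, -0.1, 0.4]
gripper_width: 0.458
[0.42503839 0.0944425  0.08739767] -103.2747161734238 [[0.001, -0.2296, -0.9733], [0.0026, -0.9733, 0.2296], [-1.0, -0.0027, -0.0003]] [ 33.99386544  14.7962433  -37.04289557  -0.14906351 -38.03246483
  42.84870016]
```

View pics/z4.png

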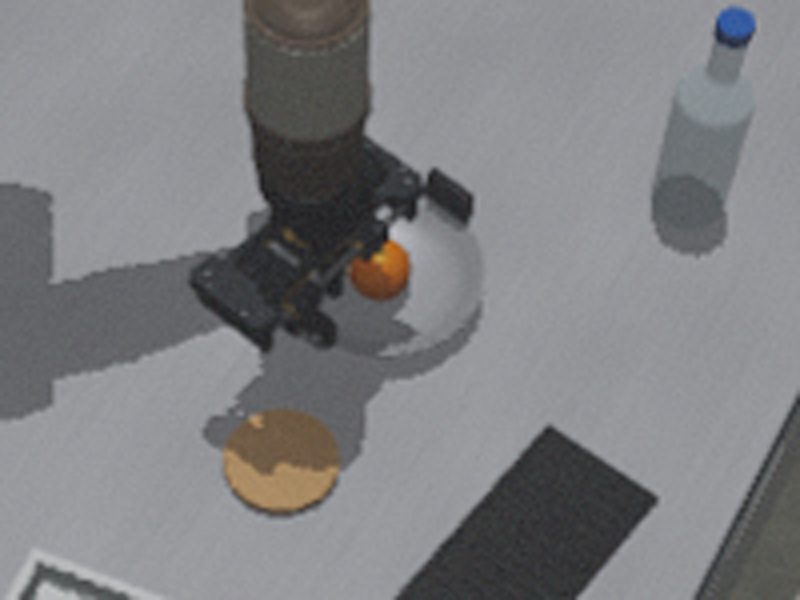

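The crop shows the jaws over ear b at about (310,330), with the orange untouched at (380,268). I'm descending and closing.

```bash
python3 -m creep '[[0.46,1,0.5,-6,0],[0.46,2,1,-15,0],[0.46,2,1,-24,0],[0.46,2,1,-31,0],[0.46,2,1,-35,0],[0.46,2,1,-37,0],[0.46,2,1,-37.5,0],[0.46,2,1,-37.5,0]]'; python3 -m creep '[[0.42,0,0,0,0],[0.37,0,0,0,0],[0.32,0,0,0,0],[0.27,0,0,0,0],[0.23,0,0,0,0],[0.2,0,0,0,0],[0.18,0,0,0,0],[0.17,0,0,0,0]]'
```

```text
time_s: 11.85
tcp_pos: [0.4277, 0.0959, 0.0504]
ee_rot: [[0.002, -0.229, -0.973], [0.003, -0.973, 0.229], [-1.0, -0.004, -0.001]]
wrist_force: [-0.0, -0.0, 0.7]
gripper_width: 0.464
time_s: 12.65
tcp_pos: [0.4279, 0.0961, 0.0504]
ee_rot: [[0.003, -0.229, -0.973], [0.004, -0.973, 0.229], [-1.0, -0.004, -0.002]]
wrist_force: [-0.4, 1.5, 0.0]
gripper_width: 0.178
```

```bash
python3 -m creep '[[0.15,0,0,0,0],[0.12,0,0,0,0],[0.08,0,0,0,0],[0.04,0,0,0,0],[0,0,0,0,0],[0,0,0,0,0],[0,0,0,0,0],[0,0,0,0,0]]'; python3 - <<'E'
from m import *
c=shot('scene');
x=cv2.resize(c['image'][60:210,180:380],None,fx=4,fy=4,interpolation=cv2.INTER_CUBIC);cv2.imwrite('pics/z5.png',x)
s=sense();print(s['tcp_pos'],s['wrist_force'],s['moment'],s['gripper_width'])
print([ (m['centre'],m['confidence']) for m in mark_of(c,'orange_center')])
E
```

```text
time_s: 13.45
tcp_pos: [0.4279, 0.096, 0.0504]
ee_rot: [[0.003, -0.229, -0.973], [0.004, -0.973, 0.229], [-1.0, -0.004, -0.002]]
wrist_force: [0.7, -0.2, -1.5]
gripper_width: 0.132
[0.42790028 0.09605803 0.05040596] [ 1.30284357  0.4582627  -0.96756053] [ 0.06445339 -0.22365627 -0.04114953] 0.13793689651927254
[([167.2, 273.4], 0.82), ([273.2, 127.3], 0.67), ([162.1, 209.4], 0.52), ([288.3, 106.4], 0.49), ([349.9, 109.7], 0.3), ([256.3, 141.4], 0.16)]
```

View pics/z5.png

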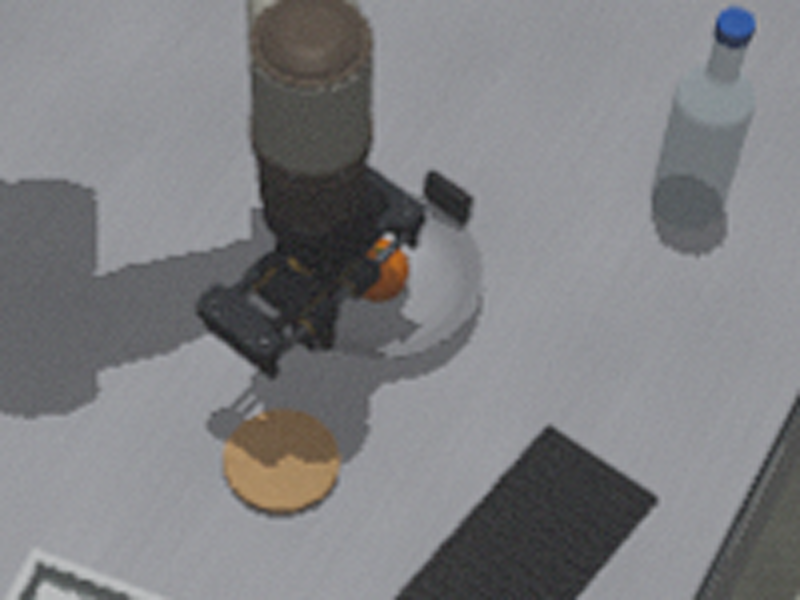

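The ear is gripped: the opening is 11.5 mm and the orange is still in the middle. I'll lift a little first and check the tilt.

```bash
python3 -m creep '[[0,0,0,0.5,0],[0,0,0,2,0],[0,0,0,5,0],[0,0,0,9,0],[0,0,0,13,0],[0,0,0,17,0],[0,0,0,19,0],[0,0,0,20,0]]'; cat > d.py <<'E'
from h import *
import sys
from scipy.optimize import least_squares
def dish(c,n):
    """fit dish pose from cloud around expected pose (from TCP)"""
    s=sense(); R=s['ee_rot']; T=s['tcp_pos']
    fd=-R[:,1]; fd=fd/np.linalg.norm(fd)        # held->free direction
    ctr=T+.087*np.array([fd[0],fd[1],0])
    und=T[2]-.0504
    P=cloud(c).reshape(-1,3); P=P[np.isfinite(P[:,0])]
    px=c['image'].reshape(-1,3)[np.isfinite(cloud(c).reshape(-1,3)[:,0])]
    yaw=np.arctan2(fd[1],fd[0]); u=np.array([fd[0],fd[1]]); v=np.array([-u[1],u[0]])
    a=(P[:,:2]-ctr[:2])@u; b=(P[:,:2]-ctr[:2])@v; z=P[:,2]-und
    print(n,'tcp',np.round(T,4),'exp ctr',np.round(ctr,4),'yaw',round(np.degrees(yaw),2),'und',round(und,4),'tiltR',np.round(R[:2,0],4),'F',np.round(s['wrist_force'],1),'M',np.round(s['moment'],2),'w',round(s['gripper_width'],3))
    k=(a>70)  # free ear
    k=(a>.076)&(a<.1)&(abs(b)<.032)&(z>.036)&(z<.09)
    if k.sum()>5: print('  free ear n',k.sum(),'med a,b,z-und',np.round(np.median(np.c_[a,b,z][k],0),4),'b range',np.round(np.percentile(b[k],[5,95]),4),'ztop',np.round(np.percentile(z[k],[80,95]),4))
    r=np.hypot(a,b); k=(r>.02)&(r<.1)&(z>-.03)&(z<.06)&(a>-.02)
    hs=cv2.cvtColor(px[None],cv2.COLOR_BGR2HSV)[0]; org=(hs[:,0]<18)&(hs[:,1]>150)&(hs[:,2]>70)
    o=org&(r<.08)&(z>.005)&(z<.09)
    if o.sum()>8:
        q=np.c_[a,b,z][o]; f=least_squares(lambda p:np.linalg.norm(q-p,axis=1)-.027,q.mean(0)-[0,0,.02],loss='soft_l1',f_scale=.002)
        print('  orange n',o.sum(),'centre a,b,z-und',np.round(f.x,4))
    # bowl fit: profile height vs r, params da,db,dz,tilt_a,tilt_b
    prof=lambda r:np.interp(r,[0,.014,.04,.065,.085],[.004,.004,.0075,.014,.030])
    k=(~org)&(r>.03)&(r<.082)&(z>0)&(z<.05); q=np.c_[a,b,z][k]
    if len(q)>60:
        def res(p):
            A,B=q[:,0]-p[0],q[:,1]-p[1]; return q[:,2]-(prof(np.hypot(A,B))+p[2]+p[3]*A+p[4]*B)
        f=least_squares(res,np.zeros(5),loss='soft_l1',f_scale=.002)
        print('  bowl n',len(q),'da db dz',np.round(f.x[:3],4),'tilt deg a,b',np.round(np.degrees(f.x[3:]),2),'rms',round(np.sqrt(np.mean(f.fun**2)),4))
if __name__=='__main__':
    for n in ('scene','top'):
        c=shot(n,(sys.argv[1]+n+'.png') if len(sys.argv)>1 else None); dish(c,n)
E
python3 d.py a
```

```text
time_s: 14.35
tcp_pos: [0.428, 0.0961, 0.0708]
ee_rot: [[0.003, -0.229, -0.973], [0.004, -0.973, 0.229], [-1.0, -0.005, -0.002]]
wrist_force: [-0.5, 0.9, -2.9]
gripper_width: 0.139
scene tcp [0.428  0.0961 0.0708] exp ctr [0.448  0.1808 0.0708] yaw 76.75 und 0.0204 tiltR [0.0033 0.0039] F [-0.1  0.2 -2.3] M [-0.35  0.04 -0.03] w 0.133
  free ear n 92 med a,b,z-und [0.0835 0.0004 0.0548] b range [-0.0217  0.0203] ztop [0.0607 0.0636]
  orange n 56 centre a,b,z-und [-0.0025  0.0037  0.0315]
  bowl n 646 da db dz [ 0.0002  0.0009 -0.0005] tilt deg a,b [-0.45 -0.57] rms 0.0041
top tcp [0.4279 0.0961 0.0706] exp ctr [0.4479 0.1808 0.0706] yaw 76.75 und 0.0202 tiltR [0.003  0.0038] F [ 0.2  0.2 -3.2] M [-0.33  0.03  0.02] w 0.134
  free ear n 99 med a,b,z-und [0.0825 0.0023 0.0595] b range [-0.0191  0.0226] ztop [0.0637 0.0659]
  bowl n 654 da db dz [-0.0001  0.0014  0.0012] tilt deg a,b [0.63 0.16] rms 0.0036
```

View pics/ascene.png

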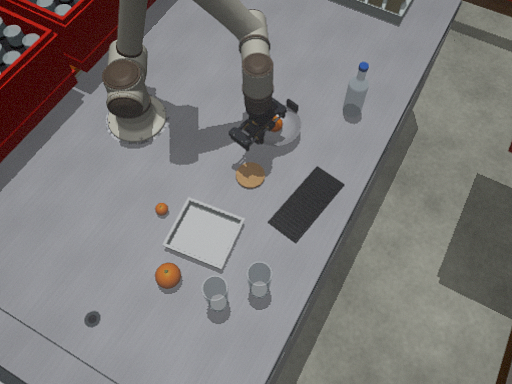

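The dish has lifted level, tilt within about 0.6°, with the orange in the middle. I'll lift to height, then turn and carry it slowly.

```bash
python3 -m creep '[[0,0,0,1,0],[0,0,0,3,0],[0,0,0,6,0],[0,0,0,11,0],[0,0,0,17,0],[0,0,0,23,0],[0,0,0,29,0],[0,0,0,35,0]]'; python3 -m creep '[[0,0,0,6,0],[0,0,0,12,0],[0,0,0,18,0],[0,0,0,24,0],[0,0,0,30,0],[0,0,0,36,0],[0,0,0,40,0],[0,0,0,42,0]]';python3 d.py
```

```text
time_s: 15.25
tcp_pos: [0.428, 0.0961, 0.1062]
ee_rot: [[0.003, -0.229, -0.973], [0.004, -0.973, 0.229], [-1.0, -0.005, -0.002]]
wrist_force: [0.6, 0.6, -4.7]
gripper_width: 0.134
time_s: 16.05
tcp_pos: [0.4281, 0.0962, 0.1487]
ee_rot: [[0.004, -0.229, -0.973], [0.004, -0.973, 0.229], [-1.0, -0.005, -0.003]]
wrist_force: [-0.7, 0.3, -3.5]
gripper_width: 0.137
scene tcp [0.4282 0.0962 0.1488] exp ctr [0.4481 0.1809 0.1488] yaw 76.75 und 0.0984 tiltR [0.0041 0.0044] F [-0.   0.1 -2.8] M [-0.34  0.04  0.03] w 0.132
  free ear n 102 med a,b,z-und [0.0832 0.     0.0549] b range [-0.0222  0.0209] ztop [0.0606 0.0635]
  orange n 76 centre a,b,z-und [-0.0027  0.0032  0.0314]
  bowl n 691 da db dz [ 0.0005  0.0009 -0.0005] tilt deg a,b [-0.1 -0.9] rms 0.004
top tcp [0.4281 0.0962 0.1485] exp ctr [0.448  0.1809 0.1485] yaw 76.75 und 0.0981 tiltR [0.0038 0.0042] F [ 1.1  0.4 -4.4] M [-0.28  0.06 -0.  ] w 0.134
  free ear n 117 med a,b,z-und [0.082  0.002  0.0604] b range [-0.019   0.0226] ztop [0.063  0.0649]
  bowl n 664 da db dz [-0.0027 -0.0007  0.001 ] tilt deg a,b [-0.33 -1.33] rms 0.0036
```

```bash
python3 - <<'E'
import numpy as np
c0=np.array([448,180.9]);c1=np.array([662.6,-10.3]);y0,y1=np.radians([76.75,-10.0])
N=10
def pose(t):
    s=t if 0 else np.clip(t,0,1); w=np.interp(s,[0,.05,.95,1],[0,.025,.975,1]) ; 
    # smooth start/end
    w=s-np.sin(2*np.pi*s)/(2*np.pi)*.5
    c=c0+(c1-c0)*w; y=y0+(y1-y0)*w
    return np.array([*(c-87*np.array([np.cos(y),np.sin(y)])),y])
for k in range(N):
    b=pose(k/N); print(k,np.round(b,3),[[round(v,1) for v in (pose((k+j/8)/N)-b)[:2]]+[round((pose((k+j/8)/N)-b)[2],3)] for j in (2,4,6,8)])
E
```

```text
0 [428.06   96.216   1.34 ] [[np.float64(1.1), np.float64(-2.0), np.float64(-0.019)], [np.float64(2.2), np.float64(-4.0), np.float64(-0.038)], [np.float64(3.4), np.float64(-6.1), np.float64(-0.059)], [np.float64(4.7), np.float64(-8.3), np.float64(-0.081)]]
1 [432.729  87.919   1.259] [[np.float64(1.4), np.float64(-2.3), np.float64(-0.023)], [np.float64(2.9), np.float64(-4.8), np.float64(-0.049)], [np.float64(4.6), np.float64(-7.4), np.float64(-0.077)], [np.float64(6.5), np.float64(-10.2), np.float64(-0.108)]]
2 [439.245  77.673   1.151] [[np.float64(2.1), np.float64(-3.0), np.float64(-0.033)], [np.float64(4.4), np.float64(-6.2), np.float64(-0.07)], [np.float64(7.0), np.float64(-9.5), np.float64(-0.109)], [np.float64(9.9), np.float64(-12.9), np.float64(-0.151)]]
3 [449.125  64.807   1.   ] [[np.float64(3.1), np.float64(-3.5), np.float64(-0.045)], [np.float64(6.6), np.float64(-7.0), np.float64(-0.093)], [np.float64(10.3), np.float64(-10.6), np.float64(-0.143)], [np.float64(14.4), np.float64(-14.1), np.float64(-0.195)]]
4 [463.485  50.667   0.805] [[np.float64(4.4), np.float64(-3.5), np
[... 838 characters left out ...]
.7), np.float64(-3.3), np.float64(-0.082)], [np.float64(15.6), np.float64(-4.7), np.float64(-0.118)], [np.float64(20.3), np.float64(-6.0), np.float64(-0.151)]]
8 [5.4893e+02 1.2278e+01 1.4000e-02] [[np.float64(4.3), np.float64(-1.2), np.float64(-0.031)], [np.float64(8.4), np.float64(-2.3), np.float64(-0.059)], [np.float64(12.1), np.float64(-3.3), np.float64(-0.084)], [np.float64(15.6), np.float64(-4.2), np.float64(-0.108)]]
9 [ 5.64561e+02  8.03800e+00 -9.40000e-02] [[np.float64(3.3), np.float64(-0.9), np.float64(-0.022)], [np.float64(6.4), np.float64(-1.7), np.float64(-0.042)], [np.float64(9.4), np.float64(-2.5), np.float64(-0.062)], [np.float64(12.4), np.float64(-3.2), np.float64(-0.081)]]
```

```bash
python3 -m creep '[[0,0.5,-1,0,-0.01],[0,1.1,-2,0,-0.019],[0,1.6,-3,0,-0.029],[0,2.2,-4,0,-0.038],[0,2.8,-5,0,-0.048],[0,3.4,-6.1,0,-0.059],[0,4,-7.2,0,-0.07],[0,4.7,-8.3,0,-0.081]]'; python3 -m creep '[[0,0.7,-1.1,0,-0.011],[0,1.4,-2.3,0,-0.023],[0,2.1,-3.5,0,-0.036],[0,2.9,-4.8,0,-0.049],[0,3.7,-6.1,0,-0.063],[0,4.6,-7.4,0,-0.077],[0,5.5,-8.8,0,-0.092],[0,6.5,-10.2,0,-0.108]]'; python3 -m creep '[[0,1,-1.5,0,-0.016],[0,2.1,-3,0,-0.033],[0,3.2,-4.6,0,-0.051],[0,4.4,-6.2,0,-0.07],[0,5.7,-7.8,0,-0.089],[0,7,-9.5,0,-0.109],[0,8.4,-11.2,0,-0.13],[0,9.9,-12.9,0,-0.151]]'; python3 d.py
```

```text
time_s: 16.95
tcp_pos: [0.4328, 0.0878, 0.1485]
ee_rot: [[0.004, -0.308, -0.951], [0.004, -0.951, 0.308], [-1.0, -0.005, -0.003]]
wrist_force: [0.3, 0.5, -4.2]
gripper_width: 0.136
time_s: 17.75
tcp_pos: [0.4394, 0.0775, 0.1485]
ee_rot: [[0.004, -0.41, -0.912], [0.004, -0.912, 0.41], [-1.0, -0.005, -0.003]]
wrist_force: [0.4, -0.0, -3.8]
gripper_width: 0.135
time_s: 18.55
tcp_pos: [0.4493, 0.0644, 0.1484]
ee_rot: [[0.005, -0.544, -0.839], [0.003, -0.839, 0.544], [-1.0, -0.005, -0.003]]
wrist_force: [0.4, 0.2, -3.6]
gripper_width: 0.136
scene tcp [0.4496 0.0643 0.1485] exp ctr [0.497  0.1373 0.1485] yaw 57.0 und 0.0981 tiltR [0.0051 0.0027] F [ 0.  -0.1 -2.7] M [-0.23  0.16 -0.02] w 0.138
  free ear n 96 med a,b,z-und [ 0.0834 -0.0006  0.0561] b range [-0.021   0.0212] ztop [0.0614 0.0632]
  orange n 134 centre a,b,z-und [-0.0018  0.0035  0.0313]
  bowl n 867 da db dz [ 0.0007  0.0033 -0.0001] tilt deg a,b [-0.5   0.67] rms 0.0036
top tcp [0.4494 0.0644 0.1484] exp ctr [0.4967 0.1374 0.1484] yaw 57.08 und 0.098 tiltR [0.0049 0.0027] F [ 0.7 -1.3 -3.3] M [-0.32  0.09 -0.04] w 0.137
  free ear n 111 med a,b,z-und [0.0826 0.0012 0.0606] b range [-0.0197  0.0218] ztop [0.0632 0.0647]
  bowl n 910 da db dz [-0.0009  0.0005  0.0008] tilt deg a,b [ 0.18 -0.22] rms 0.003
```

The orange is staying in place, so I'll carry on.

```bash
python3 -m creep '[[0,1.5,-1.8,0,-0.022],[0,3.1,-3.5,0,-0.045],[0,4.8,-5.2,0,-0.069],[0,6.6,-7,0,-0.093],[0,8.4,-8.8,0,-0.118],[0,10.3,-10.6,0,-0.143],[0,12.3,-12.4,0,-0.169],[0,14.4,-14.1,0,-0.195]]'; python3 -m creep '[[0,2.2,-1.8,0,-0.027],[0,4.4,-3.5,0,-0.054],[0,6.7,-5.2,0,-0.081],[0,9,-6.8,0,-0.109],[0,11.5,-8.5,0,-0.137],[0,14,-10.1,0,-0.166],[0,16.6,-11.7,0,-0.194],[0,19.2,-13.2,0,-0.222]]'; python3 -m creep '[[0,2.7,-1.5,0,-0.028],[0,5.4,-3,0,-0.057],[0,8.2,-4.4,0,-0.085],[0,11.1,-5.8,0,-0.113],[0,14,-7.1,0,-0.141],[0,16.9,-8.4,0,-0.168],[0,19.8,-9.7,0,-0.195],[0,22.7,-10.9,0,-0.222]]'; python3 -m creep '[[0,3,-1.2,0,-0.026],[0,5.9,-2.3,0,-0.052],[0,8.9,-3.4,0,-0.077],[0,11.8,-4.4,0,-0.102],[0,14.7,-5.4,0,-0.126],[0,17.6,-6.4,0,-0.15],[0,20.5,-7.4,0,-0.173],[0,23.3,-8.3,0,-0.195]]'; python3 d.py
```

```text
time_s: 19.45
tcp_pos: [0.464, 0.0501, 0.1484]
ee_rot: [[0.005, -0.697, -0.717], [0.002, -0.717, 0.697], [-1.0, -0.005, -0.003]]
wrist_force: [0.2, 0.3, -3.8]
gripper_width: 0.136
time_s: 20.25
tcp_pos: [0.4834, 0.0368, 0.1484]
ee_rot: [[0.006, -0.839, -0.544], [0.0, -0.544, 0.839], [-1.0, -0.005, -0.003]]
wrist_force: [-0.3, 0.3, -3.1]
gripper_width: 0.136
time_s: 21.05
tcp_pos: [0.5063, 0.0258, 0.1484]
ee_rot: [[0.005, -0.939, -0.343], [-0.001, -0.343, 0.939], [-1.0, -0.005, -0.003]]
wrist_force: [-0.5, -0.5, -3.6]
gripper_width: 0.137
time_s: 21.85
tcp_pos: [0.5299, 0.0174, 0.1484]
ee_rot: [[0.005, -0.988, -0.153], [-0.002, -0.153, 0.988], [-1.0, -0.005, -0.003]]
wrist_force: [0.5, -0.4, -3.0]
gripper_width: 0.135
scene tcp [0.5304 0.0173 0.1484] exp ctr [0.6163 0.0306 0.1484] yaw 8.76 und 0.098 tiltR [ 0.0057 -0.0019] F [ 1.   0.5 -3. ] M [0.14 0.11 0.06] w 0.136
  free ear n 76 med a,b,z-und [ 0.0878 -0.0039  0.059 ] b range [-0.0208  0.0236] ztop [0.0621 0.0649]
  orange n 169 centre a,b,z-und [-0.0008  0.0039  0.0302]
  bowl n 1350 da db dz [ 0.0013  0.0045 -0.0007] tilt deg a,b [ 0.11 -0.06] rms 0.0032
top tcp [0.53   0.0174 0.1483] exp ctr [0.616  0.0308 0.1483] yaw 8.85 und 0.0979 tiltR [ 0.0054 -0.0019] F [ 0.9 -0.5 -3.5] M [-0.03  0.29 -0.02] w 0.137
  free ear n 113 med a,b,z-und [0.0846 0.0012 0.0601] b range [-0.019   0.0223] ztop [0.0629 0.0652]
  bowl n 936 da db dz [0.0016 0.001  0.0008] tilt deg a,b [ 0.13 -0.12] rms 0.0023
```

```bash
python3 -m creep '[[0,3,-0.8,0,-0.022],[0,6,-1.6,0,-0.043],[0,9,-2.4,0,-0.064],[0,12,-3.2,0,-0.085],[0,15,-4,0,-0.105],[0,18,-4.8,0,-0.125],[0,20.5,-5.5,0,-0.144],[0,23,-6.1,0,-0.162]]'; python3 -m creep '[[0,2.5,-0.7,0,-0.018],[0,5,-1.4,0,-0.035],[0,7.5,-2,0,-0.052],[0,10,-2.6,0,-0.068],[0,12,-3.2,0,-0.082],[0,13.8,-3.6,0,-0.094],[0,15.2,-3.9,0,-0.104],[0,16.2,-4.2,0,-0.112]]'; python3 d.py
```

```text
time_s: 22.75
tcp_pos: [0.5532, 0.0113, 0.1483]
ee_rot: [[0.005, -1.0, 0.009], [-0.003, 0.009, 1.0], [-1.0, -0.005, -0.003]]
wrist_force: [-0.1, 0.1, -3.3]
gripper_width: 0.137
time_s: 23.55
tcp_pos: [0.5696, 0.007, 0.1483]
ee_rot: [[0.005, -0.993, 0.121], [-0.003, 0.121, 0.993], [-1.0, -0.005, -0.003]]
wrist_force: [-0.5, -0.5, -3.0]
gripper_width: 0.133
scene tcp [0.5697 0.007  0.1483] exp ctr [ 0.656  -0.0036  0.1483] yaw -6.99 und 0.0979 tiltR [ 0.0048 -0.0032] F [-0.3  0.1 -4.1] M [ 0.16  0.18 -0.01] w 0.135
  free ear n 92 med a,b,z-und [ 0.0897 -0.0006  0.0593] b range [-0.021   0.0224] ztop [0.0631 0.0649]
  orange n 188 centre a,b,z-und [-0.0004  0.0033  0.031 ]
  bowl n 1448 da db dz [ 0.0004  0.0049 -0.0006] tilt deg a,b [-0.18  0.15] rms 0.0033
top tcp [0.5696 0.007  0.1483] exp ctr [ 0.6559 -0.0035  0.1483] yaw -6.96 und 0.0979 tiltR [ 0.0047 -0.0032] F [-0.1 -0.1 -3.6] M [0.1  0.24 0.08] w 0.133
  free ear n 119 med a,b,z-und [0.0849 0.0018 0.0596] b range [-0.0199  0.022 ] ztop [0.0627 0.0645]
  bowl n 852 da db dz [0.0016 0.0008 0.0009] tilt deg a,b [-0.27 -0.28] rms 0.0024
```

```bash
python3 -m creep '[[0,1.5,-0.6,0,-0.011],[0,3,-1.3,0,-0.022],[0,4.5,-2,0,-0.033],[0,5.7,-2.5,0,-0.042],[0,6.5,-2.8,0,-0.049],[0,7,-3,0,-0.053],[0,7,-3,0,-0.053],[0,7,-3,0,-0.053]]'; python3 -m creep '[[0,0,0,0,0],[0,0,0,0,0],[0,0,0,0,0],[0,0,0,0,0],[0,0,0,0,0],[0,0,0,0,0],[0,0,0,0,0],[0,0,0,0,0]]'; python3 d.py f; python3 m.py | grep -v orange
```

```text
time_s: 24.45
tcp_pos: [0.5765, 0.004, 0.1483]
ee_rot: [[0.004, -0.985, 0.174], [-0.003, 0.174, 0.985], [-1.0, -0.005, -0.003]]
wrist_force: [0.4, 0.5, -3.2]
gripper_width: 0.137
time_s: 25.25
tcp_pos: [0.5765, 0.004, 0.1483]
ee_rot: [[0.004, -0.985, 0.173], [-0.003, 0.173, 0.985], [-1.0, -0.005, -0.003]]
wrist_force: [-0.2, 0.4, -2.1]
gripper_width: 0.133
scene tcp [0.5765 0.004  0.1483] exp ctr [ 0.6622 -0.0111  0.1483] yaw -9.99 und 0.0979 tiltR [ 0.0044 -0.0034] F [ 0.7  0.8 -3.1] M [0.08 0.28 0.01] w 0.133
  free ear n 97 med a,b,z-und [ 0.0899 -0.0012  0.0588] b range [-0.0205  0.0219] ztop [0.0626 0.064 ]
  orange n 194 centre a,b,z-und [-0.0007  0.0039  0.031 ]
  bowl n 1480 da db dz [ 0.0001  0.0042 -0.0005] tilt deg a,b [-0.49  0.02] rms 0.0033
top tcp [0.5765 0.004  0.1483] exp ctr [ 0.6622 -0.0111  0.1483] yaw -9.99 und 0.0979 tiltR [ 0.0044 -0.0034] F [-0.6  0.1 -3.1] M [ 0.09  0.24 -0.05] w 0.137
  free ear n 115 med a,b,z-und [0.0852 0.0005 0.0593] b range [-0.02    0.0216] ztop [0.0629 0.0653]
  bowl n 861 da db dz [0.0026 0.0006 0.0006] tilt deg a,b [ 0.31 -0.66] rms
[... 201 characters left out ...]
-0.257  0.153]
top glassB [ 0.586 -0.419  0.097] 747 [ 0.522 -0.497  0.006] [ 0.648 -0.362  0.151]
top water [0.629 0.381 0.146] 989 [0.554 0.304 0.006] [0.72  0.499 0.237]
top mats [ 0.478 -0.003  0.015] 1185 [ 0.36  -0.092  0.006] [0.52  0.06  0.592]
scene mat 529.4847412109375 154.70703125 166.6003875732422 263.49102783203125 42.7852668762207 zmed 0.2650954037144919
scene glassA [ 0.664 -0.316  0.094] 779 [ 0.601 -0.4    0.006] [ 0.747 -0.256  0.153]
scene glassB [ 0.577 -0.409  0.093] 764 [ 0.528 -0.498  0.006] [ 0.648 -0.373  0.151]
scene water [0.643 0.374 0.12 ] 949 [0.551 0.301 0.006] [0.718 0.497 0.236]
scene mats [ 0.479 -0.005  0.014] 922 [ 0.361 -0.096  0.006] [0.52  0.059 0.588]
```

View pics/fscene.png

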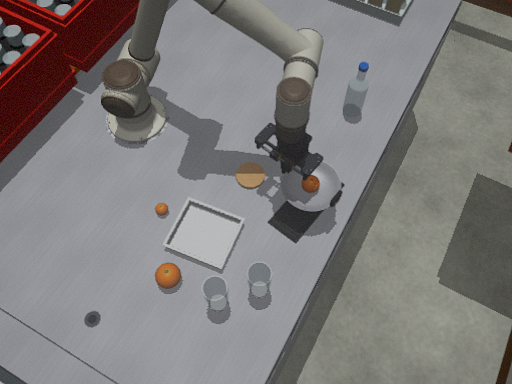

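View pics/ftop.png

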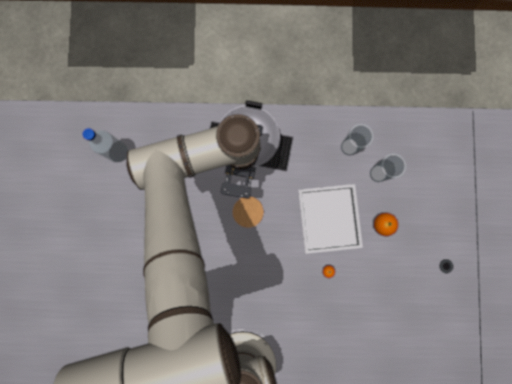

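Both views show the dish over the mat, with the free ear at (337,198) in the scene view and (254,105) in the top view, pointing across. The orange is mid-dish at (311,184), and the glasses, bottle and beer mats haven't moved. Handing in.

```bash
python3 -c "
from station import *
print(finish_job())"
```

```text
the job is handed in; nothing more can be done
None
```

The job is done and handed in at about 25.6 s of the 67 s allowed, with the arm still holding the dish out over the mat. I took the middle-sized orange from the tray and set it in the middle of the dish on the counter. I then lifted the dish by ear b, turned it about 87° and held it over the mat.

**Last checks before hand-in:**
- **Position:** From the arm's pose, the dish middle is at (0.662, -0.011) m and the mat middle at (0.6625, -0.0103) m. The free ear measured 0.5 to 1.2 mm to either side of where it should be.
- **Direction:** The free ear points at -10.0°, against -10.0° for the mat's x axis.
- **Height:** The dish's underside is about 90 mm above the top of the mat.
- **Level and steady:** The two cameras' tilt fits came to 0.7° or less, and the arm did not move during the last 0.8 s hold.
- **Other things:** The glasses and bottle measured in the same places as at the start. The arm spoilt the last measurement of the beer mats, but in the pictures they have not moved.

**Disagreement:** At the end only the scene camera had the orange in view. It put the orange about 4 mm to the side of the computed dish middle, and its bowl fit was off by the same amount, while the top camera's bowl fit was within 1 mm sideways (2.6 mm along the ears). The orange's offset had stayed almost constant since the lift, so I took it as camera bias, not the orange rolling.

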